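# Sort out the muddled shelf by the door

## Robot

A 6-joint arm with a two-finger parallel gripper is mounted at the origin on the work surface. World frame = base frame: x ahead of the robot, y to its left, z up, the work surface at z = 0. Lengths are in m, angles in rad, forces in N, time in s.
With the tool pointing down it reaches from about 0.35 to 0.775 m from the base axis. Payload 7.3 kg.
Tool frame: the origin (TCP) lies at the centre of the arm's flange, where the gripper is bolted on; the fingertips stand 178 mm ahead of it and the grasp point (between the pads) lies 159 mm ahead of it; x points along the fingers, y is the direction in which the jaws open and shut, and the axes are right-handed (so a half turn about x gives the same grasp; the last joint's range is limited). The gripper opens to 92 mm and grips with 3 to 60 N. Pads are 19 mm wide; open, the fingers measure 130 mm over their backs; the gripper's body (75 mm by 190 mm) begins 47 mm behind the grasp point.
Start: joints at [1.191, 0.342, 1.524, -0, 1.275, -0.146], TCP at [0.122, 0.511, 0.405] pointing down, gripper open.
Joint ranges: [-2.53, 2.53], [-0.77, 2.02], [0.04, 2.7], [-1, 4.14], [0.28, 2.66], [-3.11, 3.11]. Speed limits (rad/s): [2.57, 2.57, 3.14, 3.14, 3.14, 3.14].

## Interface

Orientations are given as [roll, pitch, yaw] about the fixed x, y, z axes, in that order (R = Rz(yaw) Ry(pitch) Rx(roll)).
In Python, from cell import readout, cams, workorder gives the robot as it stands.
- The arm moves only by the shell command python3 -m inch 'ROWS' [FORCE]. ROWS is text: rows parted by semicolons, each of 5 numbers parted by spaces: the shift along the world's x, y, z in mm, then the turn about the world's z in rad, then the opening, from 0 (shut) to 1 (fully open). A call has 1 to 8 rows; each row shifts and turns the commanded pose from where the row before left it; what a row does not reach is not made up. A row lasts 1/12 s, in which the tool goes at most 41.7 mm and 7.16 degrees, less where a joint would pass 70% of its speed; a pose out of reach is approached as far as the arm can. A call is refused whole if a number of a shift passes 41.7 or a number of a turn 0.125, either way. A call with a gripper value outside its range is refused whole. The fingers move at their own pace and stop on an object; FORCE is the grip in N (left out, the last holds). Time passes only in rows, so rows that do not move let the fingers close. It gives the time, the measured TCP pose, the force and the opening at its end, in the units of the state.
- readout.observe(): the state, without advancing time (a new reading comes with each control period).
- cams.read_camera(name): name is "side" or "top" or "wrist"; returns a dict with "color" (480x640x3 uint8, red, green, blue), "fx", "fy", "cx", "cy" (pixels), "world_to_cam" (4x4, takes a point from world to camera coordinates); the wrist camera has in their place "T_tool_cam" (4x4, takes a point from camera to tool coordinates, whose origin is the TCP and whose axes are the tool frame's). Camera axes: x right, y down, z forward; pixel columns grow to the right and rows downward; lengths in m; the calibration is good to about 2 mm. A picture is of the moment at which its call begins: read the wrist's pose just before it. There is no depth.
- workorder.hand_in(): hands the job in, once; it reports no verdict.
The state is a dict: "time": time; "qpos": joint angles; "qvel": joint speeds; "joint_efforts": joint torques, N m; "tool_pos": TCP position; "tool_rot": TCP orientation; "contact_force": force on the tool from outside, world axes, zero at the start; "torque": the same for the moment, N m; "opening": finger opening in m.
Only numpy, scipy, OpenCV 4.12 (cv2) and the standard library are available. Lean on these libraries where they do the work, as an engineer would, in place of code of your own. Each camera call takes 0.05 s, during which the arm holds its last target.

## Task

Everything on the slab shelf is standing on the wrong slate: put the hand brush lengthways along the oblong slate, the aluminium lid on the round one, the peg basket on the square one and the little plant pot on the three-cornered one, each standing upright in the middle of its own slate. Another thing is standing in every place that you need, so you may set something aside for a while on the empty six-sided slate. Keep everything upright on the way and leave the tall blue bottle where it stands.

Things in the scene. Friction and masses are not known exactly. Their poses are not given: they have to be found in the camera images.
- brush_mid (a point): Purple hard-plastic hand brush, bristles down: 120 long (its x axis), 40 wide (y), 50 high. The top 28 is the solid back, 40 wide, to be gripped across the width; below it a stiff bristle pad, 112 x 34 x 22. The point is its centre, 25 above its underside. About 0.18 kg. Starts on the square or three-cornered slate.
- lid_mid (a point): Round aluminium lid, 90 in diameter, 14 thick, with a plain upright cylindrical knob in the middle, 24 in diameter and 28 tall, ending 42 above the underside. Grip the knob. The point is on the axis, 21 above the underside (7 above the plate). z up, yaw means nothing. About 0.12 kg. Starts on the square or three-cornered slate.
- basket_mid (a point): Square green peg basket, 80 x 80, walls 55 high, wooden pegs inside. A rigid handle arches over its middle along its x axis: legs at x = -37 and +37, level bar 80 long, 12 wide (y), 10 thick, top 110 above the underside. Grip the bar's middle, fingers closing along y. The point is 55 above the underside, 50 below the bar's middle. About 0.25 kg. Starts on the oblong or round slate.
- pot_mid (a point): Small round terracotta plant pot, 54 in diameter, straight-sided from 26 up to its rim at 64 above the underside, narrower below (47 at the foot), with a little succulent 18 above the rim. Grip the straight part. The point is on the axis, 32 above the underside. z up, yaw means nothing. About 0.22 kg. Starts on the oblong or round slate.
- tile_long_top (a point): Flat grey slate tile, 8 mm thick, fixed on the slab; oblong, 175 (its x axis) x 100, the brush's place. The point is the centre of its top face, 8 mm above the slab, z up; the brush should lie along its x axis, either way round.
- tile_round_top (a point): Flat grey slate tile, 8 mm thick, fixed on the slab; round, 132 in diameter, the lid's place. The point is the centre of its top face, 8 mm above the slab, z up; its yaw means nothing.
- tile_square_top (a point): Flat grey slate tile, 8 mm thick, fixed on the slab; square, 124 x 124, the basket's place. The point is the centre of its top face, 8 mm above the slab, z up; its axes run along the sides.
- tile_tri_top (a point): Flat grey slate tile, 8 mm thick, fixed on the slab; three-cornered with equal sides of 190, the plant pot's place. The point is the centre of its top face, 8 mm above the slab, z up; each side is 55 from it.
- tile_hex_top (a point): Flat grey slate tile, 8 mm thick, fixed on the slab; six-sided, 132 across the flats, empty at the start and free for setting one thing aside. The point is the centre of its top face, 8 mm above the slab, z up; The five slates change places from start to start, their centres at least 190 apart.
- bottle_mid (a point): Tall blue bottle with a red twist cap, 68 in diameter and 220 high, loose, standing behind the slates near the back edge; to be left alone. The point is its centre, 110 above the slab.

How it is judged:
At the end, for the whole second after the job is handed in: Brush on the oblong slate, lid on the round, basket on the square, pot on the three-cornered: each at rest on the top (height within 6 mm), upright within 0.12 rad, centred within 15 mm, released; the brush within 0.2 rad of the oblong slate's long axis, either way round (horizontal distance between brush_mid and tile_long_top below 0.015 m and z of brush_mid in the frame of tile_long_top between 0.019 and 0.031 m and angle between each of brush_mid, lid_mid, basket_mid, pot_mid's own z axis and vertical below 0.12 rad and linear speed of each of brush, lid, basket, pot below 0.02 m/s and angular speed of each of brush, lid, basket, pot below 0.2 rad/s and horizontal distance between lid_mid and tile_round_top below 0.015 m and z of lid_mid in the frame of tile_round_top between 0.015 and 0.027 m and horizontal distance between basket_mid and tile_square_top below 0.015 m and z of basket_mid in the frame of tile_square_top between 0.049 and 0.061 m and horizontal distance between pot_mid and tile_tri_top below 0.015 m and z of pot_mid in the frame of tile_tri_top between 0.026 and 0.038 m and angle between the x axis of brush_mid and the x axis of tile_long_top, either way round below 0.2 rad); the robot touches nothing.
It fails at once if the brush, lid, basket or pot is tipped over (more than 0.8 rad from upright) (angle between any of brush_mid, lid_mid, basket_mid, pot_mid's own z axis and vertical above 0.8 rad).
It fails at once if the tall blue bottle is pushed more than 30 mm or knocked over (distance of bottle_mid from where it was at the start of the episode above 0.03 m or angle between bottle_mid's own z axis and vertical above 0.35 rad).
It also fails if it takes over 136 s, if anything falls off the work surface, if the arm or the gripper's body presses on something with over 40 N, if the wrist force passes 120 N, or if a joint passes its speed limit or range.

## Working session

There is one attempt and no reset: what is moved stays moved. The work goes in short steps, Python scripts to look and compute and a shell command to move; the robot and the scene stay as the last step left them, time stands still between calls to the robot, and variables do not carry over. Pictures are saved under pics/ and viewed, and the job is handed in when it is done.

```bash
mkdir -p pics; ls; python3 - <<'E'
from cell import readout,cams
import cv2
s=readout.observe();print({k:s[k] for k in('time','tool_pos','tool_rot','opening','contact_force')})
for n in('side','top','wrist'):
    d=cams.read_camera(n);cv2.imwrite(f'pics/{n}0.png',d['color'][:,:,::-1]);print(n,d['fx'],d['fy'],d['cx'],d['cy']);print(d.get('world_to_cam',d.get('T_tool_cam')))
E
```

```text
pics
{'time': 0.0, 'tool_pos': array([0.12152996, 0.51059421, 0.40403762]), 'tool_rot': array([-1.72475186,  1.56920279, -1.95850261]), 'opening': 0.09181465051137315, 'contact_force': array([-0.3429408 , -0.0693989 , -0.31807776])}
side 573.8644009081412 573.8644009081412 309.5887376416843 247.78986785180032
[[ 0.87819043 -0.47789118 -0.02003992 -0.51519237]
 [-0.31511217 -0.54652526 -0.77589591  0.28212625]
 [ 0.35984149  0.68769918 -0.63054258  1.22258619]
 [ 0.          0.          0.          1.        ]]
top 433.7788558778865 433.7788558778865 321.14711183833793 233.5211294288484
[[-0.00584012 -0.99967193  0.02493846 -0.0155496 ]
 [-0.9977625   0.00416432 -0.06672821  0.58428957]
 [ 0.06660247 -0.02527236 -0.99745948  1.01648243]
 [ 0.          0.          0.          1.        ]]
wrist 392.17658188037535 392.17658188037535 313.3108416980167 241.3910726178846
[[-6.11739585e-04 -2.52806769e-01  9.67516596e-01  2.05059641e-02]
 [ 9.99999641e-01 -7.21392866e-04  4.43781913e-04 -2.07031915e-04]
 [ 5.85768498e-04  9.67516520e-01  2.52807119e-01 -6.77259605e-02]
 [ 0.00000000e+00  0.00000000e+00  0.00000000e+00  1.00000000e+00]]
```

View pics/top0.png

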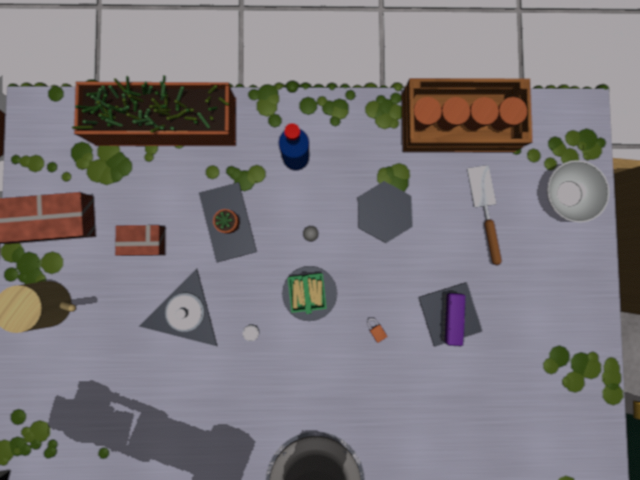

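View pics/side0.png

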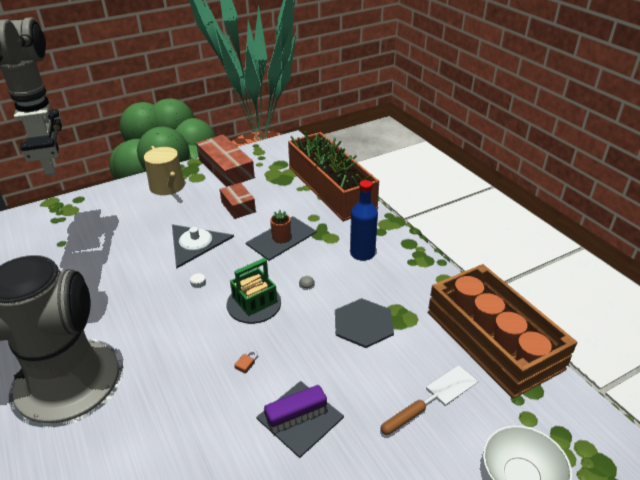

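View pics/wrist0.png

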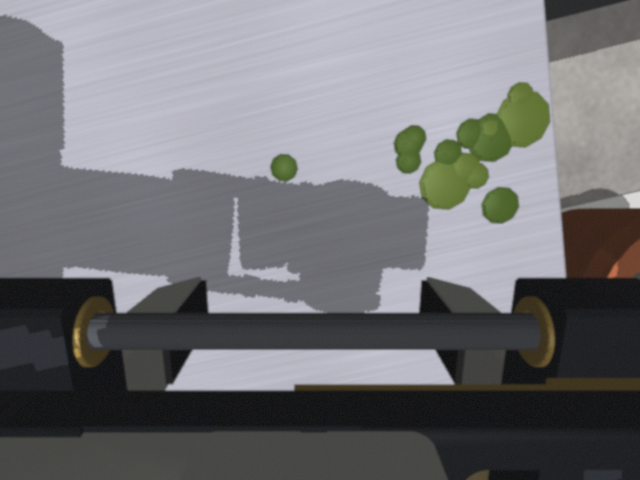

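```bash
cat > h.py <<'E'
import numpy as np,cv2
from cell import readout,cams
def cam(n):
    d=cams.read_camera(n);d['K']=np.array([[d['fx'],0,d['cx']],[0,d['fy'],d['cy']],[0,0,1]]);return d
def ray(d,uv,z):
    """pixels -> world xyz on plane z"""
    W=d['world_to_cam'];R=W[:3,:3];t=W[:3,3];c=-R.T@t
    uv=np.atleast_2d(uv).astype(float)
    r=(np.c_[uv,np.ones(len(uv))]@np.linalg.inv(d['K']).T)@R
    return c+r*((z-c[2])/r[:,2])[:,None]
def proj(d,P):
    W=d['world_to_cam'];p=np.atleast_2d(P)@W[:3,:3].T+W[:3,3];p=p@d['K'].T;return p[:,:2]/p[:,2:]
E
python3 - <<'E'
from h import *
d=cam('top');im=d['color'];hsv=cv2.cvtColor(im,cv2.COLOR_RGB2HSV)
for n,(u,v) in dict(hex=(385,212),sq=(435,325),tri=(195,330),long=(245,250),rnd=(310,315),slab=(350,260)).items(): print(n,im[v-2:v+3,u-2:u+3].reshape(-1,3).mean(0),hsv[v,u])
m=((hsv[...,2]<110)&(hsv[...,1]<90)).astype(np.uint8)*255
m[:170]=0
cv2.imwrite('pics/m.png',m)
cv2.imwrite('pics/topzoom.png',cv2.resize(im[140:370,130:500,::-1],None,fx=2.16,fy=2.16,interpolation=cv2.INTER_CUBIC))
E
```

```text
hex [76.48 78.92 86.4 ] [111  30  86]
sq [69.68 71.96 79.4 ] [114  32  80]
tri [79.2  82.2  89.52] [114  31  82]
long [80.04 82.48 90.24] [114  28  90]
rnd [77.24 85.48 87.92] [114  28  90]
slab [139.32 137.56 151.84] [124  23 152]
```

View pics/topzoom.png

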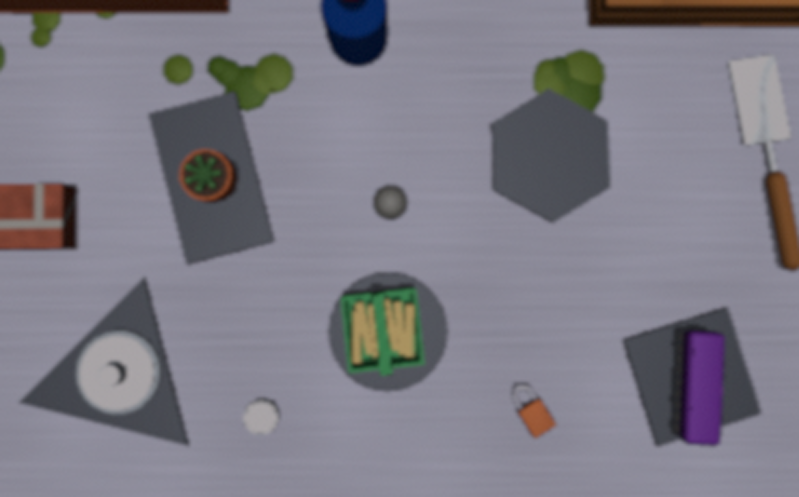

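View pics/m.png

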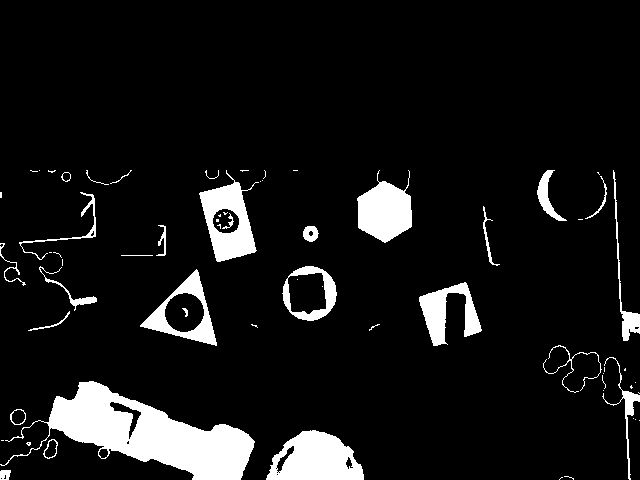

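```bash
cat > meas.py <<'E'
from h import *
def tiles(d):
    hsv=cv2.cvtColor(d['color'],cv2.COLOR_RGB2HSV)
    m=((hsv[...,2]<112)&(hsv[...,1]<90)).astype(np.uint8)*255
    out={}
    for n,(x0,y0,x1,y1) in dict(hex=(350,181,420,250),sq=(410,270,490,355),tri=(130,262,225,352),long=(190,180,265,268),rnd=(275,258,345,330)).items():
        q=np.zeros_like(m);q[y0:y1,x0:x1]=m[y0:y1,x0:x1];q=cv2.morphologyEx(q,cv2.MORPH_OPEN,np.ones((3,3)))
        cs=cv2.findContours(q,cv2.RETR_EXTERNAL,cv2.CHAIN_APPROX_NONE)[0];c=np.vstack([k for k in cs if cv2.contourArea(k)>60])
        out[n]=(ray(d,c[:,0],.008)[:,:2]*1000).astype(np.float32)
    return out
E
python3 - <<'E'
from meas import *
d=cam('top');t=tiles(d)
for n,p in t.items():
    if n in('sq','long'): print(n,np.round(cv2.minAreaRect(p),1) if 0 else cv2.minAreaRect(p))
    elif n=='tri':
        a,tr=cv2.minEnclosingTriangle(p.reshape(-1,1,2));tr=tr[:,0];print(n,tr.mean(0),[np.linalg.norm(tr[i]-tr[i-1]) for i in range(3)])
    else: print(n,cv2.minEnclosingCircle(p),cv2.fitEllipse(cv2.convexHull(p)) )
    h=cv2.convexHull(p);M=cv2.moments(h);print('   hull',M['m10']/M['m00'],M['m01']/M['m00'],M['m00'])
im=d['color'];hsv=cv2.cvtColor(im,cv2.COLOR_RGB2HSV)
def blob(mask,box):
    x0,y0,x1,y1=box;q=np.zeros(mask.shape,np.uint8);q[y0:y1,x0:x1]=mask[y0:y1,x0:x1]*255
    c=max(cv2.findContours(q,cv2.RETR_EXTERNAL,cv2.CHAIN_APPROX_NONE)[0],key=cv2.contourArea);return c[:,0]
H,S,V=cv2.split(hsv)
P=lambda c,z:(ray(d,c,z)[:,:2]*1000).astype(np.float32)
c=blob((H>125)&(H<155)&(S>100)&(V>70),(430,280,480,355));print('brush',cv2.minAreaRect(P(c,.058)))
c=blob((V>140)&(S<30),(160,288,208,338));print('lid',cv2.minEnclosingCircle(P(c,.022)),cv2.minAreaRect(P(c,.022)))
c=blob(((H<12)|(H>170))&(S>110),(205,200,245,240));print('pot',cv2.minEnclosingCircle(P(c,.072)),cv2.minAreaRect(P(c,.072)))
c=blob((H>55)&(H<90)&(S>100),(280,262,340,325));print('basket',cv2.minAreaRect(P(c,.063)))
W=d['world_to_cam'];print('cam',-W[:3,:3].T@W[:3,3])
cv2.imwrite('pics/bk.png',cv2.resize(im[262:325,275:345,::-1],None,fx=8,fy=8,interpolation=cv2.INTER_CUBIC))
E
```

```text
hex ((638.3872680664062, -172.03115844726562), 74.72847747802734) ((638.6074829101562, -170.6890869140625), (142.57164001464844, 146.8977508544922), 85.88236999511719)
   hull 638.9165200359204 -172.54286262475864 15002.48030103487
sq ((390.47943115234375, -326.6085510253906), (124.87591552734375, 124.2647476196289), 16.623641967773438)
   hull 390.5460506298808 -326.7511219138958 15328.618250209605
tri [397.7268 305.8284] [np.float32(191.03229), np.float32(189.98067), np.float32(190.31187)]
   hull 397.8563685311298 305.99219906582255 15602.867093513953
long ((615.508544921875, 206.36734008789062), (177.49008178710938, 100.7353286743164), 14.518367767333984)
   hull 614.896804531068 206.21135857964833 17558.505796048325
rnd ((442.921630859375, 10.419669151306152), 65.26724243164062) ((442.7904968261719, 10.523907661437988), (128.43084716796875, 129.70440673828125), 95.1574478149414)
   hull 442.79050763152344 10.42039700097954 12993.885221034097
brush ((383.8975830078125, -324.8369140625), (38.58659744262695, 116.45814514160156), 86.00916290283203)
lid ((401.2393798828125, 303.4127502441406), 41.944576263427734) ((400.55609130859375, 304.3915710449219), (81.33746337890625, 80.98240661621094), 89.55936431884766)
pot ((610.0828857421875, 198.4026641845703), 28.977148056030273) ((610.2679443359375, 198.74517822265625), (56.949066162109375, 51.55926513671875), 75.69369506835938)
basket ((445.2529602050781, 15.939563751220703), (87.05672454833984, 78.23450469970703), 6.316341400146484)
cam [0.51519117 0.00771124 1.05327642]
```

View pics/bk.png

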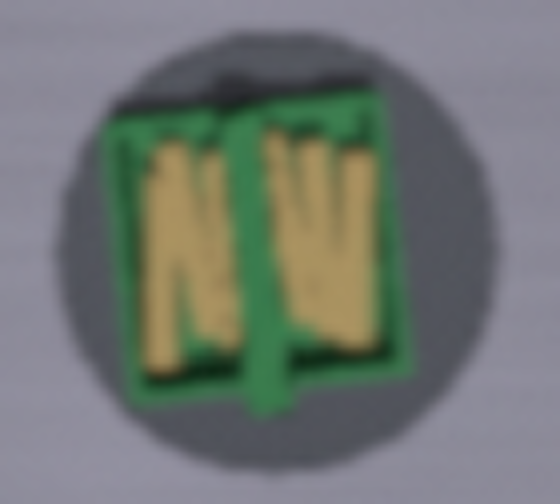

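```bash
python3 - <<'E'
from h import *
from scipy.spatial.transform import Rotation as R
d=cam('top');s=readout.observe()
print(s['qpos'],s['time']);M=R.from_euler('xyz',s['tool_rot']).as_matrix();print(M)
print('rim',ray(d,[[306.8,292.6]],.063),'bar',ray(d,[[306.2,294.3]],.118))
print('bottle cap',ray(d,[[292.5,131]],.22))
e=cam('side');im=e['color'][:,:,::-1].copy()
pts=dict(bar=(.444,.013,.118),brush=(.384,-.325,.058),lid=(.401,.304,.050),pot=(.610,.1985,.072),sq=(.3905,-.3267,.008),hx=(.6386,-.1723,.008),tri=(.3977,.3059,.008),lg=(.615,.2063,.008),rd=(.443,.0105,.008))
for n,p in pts.items():
    u=proj(e,p)[0];print(n,u);cv2.drawMarker(im,tuple(int(round(a)) for a in u),(0,255,255),cv2.MARKER_CROSS,7,1)
cv2.imwrite('pics/side1.png',cv2.resize(im[200:460,150:420],None,fx=2.2,fy=2.2))
E
```

```text
[ 1.19099044e+00  3.42279124e-01  1.52437709e+00  6.34226144e-05
  1.27540898e+00 -1.46048838e-01] 0.3
[[-2.31541137e-04  2.31651940e-01  9.72798707e-01]
 [-4.16369706e-04  9.72798627e-01 -2.31652020e-01]
 [-9.99999887e-01 -4.58680884e-04 -1.28790050e-04]]
rim [[0.44726832 0.01592805 0.063     ]] bar [[0.44743774 0.01676796 0.118     ]]
bottle cap [[0.77178624 0.04140596 0.22      ]]
bar [251.25931779 266.77030464]
brush [297.17241681 400.93724552]
lid [194.65395725 229.51877066]
pot [281.21720363 219.92682662]
sq [301.33952833 415.59528769]
hx [364.77954018 320.71007817]
tri [195.51731845 241.73236166]
lg [282.77654239 236.67245282]
rd [255.1396934  301.92949948]
```

View pics/side1.png

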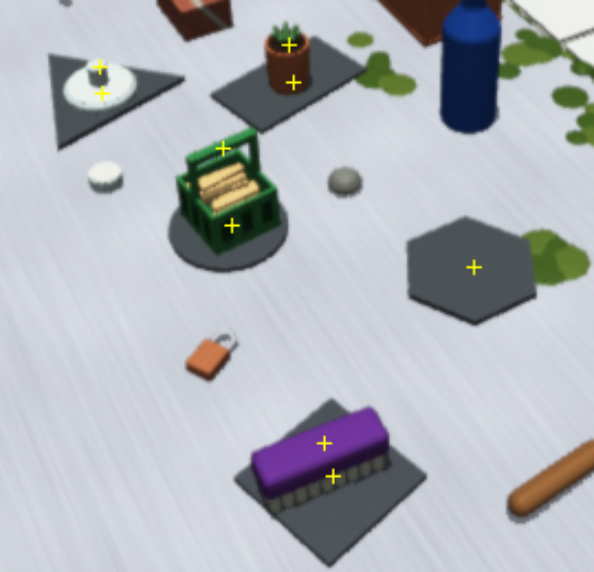

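```bash
python3 -m inch '32 -25 0 0.08 1;32 -25 0 0.084 1;32 -25 0 0 1;32 -25 0 0 1;32 -25 0 0 1;32 -25 0 0 1;32 -25 0 0 1;32 -25 0 0 1' 25; python3 -m inch '32 -25 0 0 1;32 -25 0 0 1;0 -40 0 0 1;0 -40 0 0 1;0 -40 0 0 1;0 -40 0 0 1;0 -40 0 0 1;0 -40 0 0 1'
```

```text
time: 1.02
tool_pos: [0.3788, 0.3092, 0.405]
tool_rot: [0.899, 1.57, 0.83]
contact_force: [0.3, 1.3, 0.3]
opening: 0.0915
time: 1.68
tool_pos: [0.4411, 0.0189, 0.4049]
tool_rot: [0.191, 1.57, 0.122]
contact_force: [1.2, -0.7, 0.0]
opening: 0.0923
```

```bash
python3 -m inch '-6 -38 0 0 1;-6 -38 0 0 1;-6 -38 0 0 1;-6 -38 0 0 1;-6 -38 0 0 1;-6 -38 0 0 1;-6 -38 0 0 1;-6 -38 0 0 1';python3 -m inch '-9 -41 -10 0 1;0 0 -40 0 1;0 0 -40 0 1;0 0 -20 0 1;0 0 0 0 1;0 0 0 0 1'; cat > wr.py <<'E'
import sys
from h import *
from scipy.spatial.transform import Rotation as R
s=readout.observe();d=cams.read_camera('wrist')
M=R.from_euler('xyz',s['tool_rot']).as_matrix();T=np.eye(4);T[:3,:3]=M;T[:3,3]=s['tool_pos']
d['world_to_cam']=np.linalg.inv(T@d['T_tool_cam']);d['K']=np.array([[d['fx'],0,d['cx']],[0,d['fy'],d['cy']],[0,0,1]])
print('t',round(s['time'],2),'pos',np.round(s['tool_pos']*1000,1),'jaw yaw',np.degrees(np.arctan2(M[1,1],M[0,1])).round(1),'toolx',M[:,0].round(3),'q6',s['qpos'][5].round(2),'F',s['contact_force'].round(1),'op',s['opening'])
if len(sys.argv)>1: cv2.imwrite('pics/'+sys.argv[1],d['color'][:,:,::-1])
E
python3 wr.py w1.png
```

```text
time: 2.35
tool_pos: [0.3928, -0.2851, 0.4049]
tool_rot: [-0.211, 1.57, -0.282]
contact_force: [0.8, 0.1, 1.4]
opening: 0.0917
time: 2.85
tool_pos: [0.3849, -0.323, 0.2948]
tool_rot: [2.337, 1.569, 2.267]
contact_force: [0.3, -0.0, 0.9]
opening: 0.0918
t 2.85 pos [ 384.9 -323.   294.8] jaw yaw 86.0 toolx [-0.001  0.002 -1.   ] q6 -2.35 F [ 0.3 -0.   0.9] op 0.09180584477281396
```

View pics/w1.png

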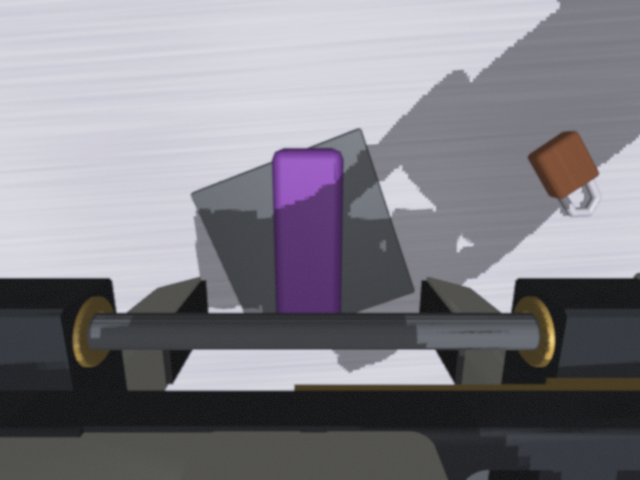

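The brush is upright in the wrist view, columns 274–342, lined up with the jaws and centred near column 308. I'm lowering and gripping.

```bash
python3 -m inch '0 -1 -30 0 1;0 0 -30 0 1;0 0 -20 0 1;0 0 -12 0 1;0 0 0 0 1' ; python3 -m inch '0 0 0 0 0;0 0 0 0 0;0 0 0 0 0;0 0 0 0 0;0 0 0 0 0;0 0 0 0 0;0 0 0 0 0' 25;python3 -m inch '0 0 10 0 0;0 0 20 0 0;0 0 35 0 0;0 0 35 0 0;0 0 0 0 0';python3 wr.py w2.png
```

```text
time: 3.32
tool_pos: [0.3852, -0.3238, 0.2029]
tool_rot: [2.182, 1.57, 2.112]
contact_force: [-0.2, -0.0, 0.9]
opening: 0.0916
time: 3.9
tool_pos: [0.3849, -0.3239, 0.2034]
tool_rot: [-0.599, 1.57, -0.669]
contact_force: [0.5, 0.2, 0.8]
opening: 0.0498
time: 4.32
tool_pos: [0.386, -0.325, 0.3096]
tool_rot: [-0.778, 1.56, -0.848]
contact_force: [1.2, -1.3, -1.9]
opening: 0.04
t 4.32 pos [ 386.  -325.   309.6] jaw yaw 86.0 toolx [ 0.007 -0.008 -1.   ] q6 -2.35 F [ 1.2 -1.3 -1.9] op 0.03998197389618087
```

View pics/w2.png

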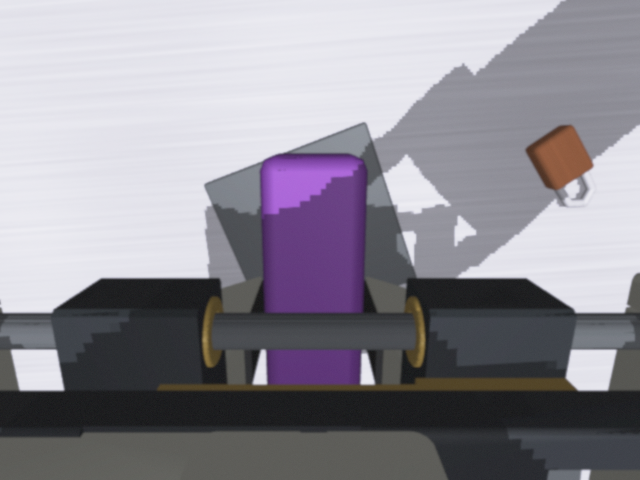

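```bash
python3 - <<'E'
from h import *
e=cam('side');im=e['color'][:,:,::-1]
cv2.imwrite('pics/s2.png',cv2.resize(im[250:480,180:420],None,fx=2.5,fy=2.5,interpolation=cv2.INTER_CUBIC))
for z in (.09,.1,.11,.14,.15,.16): print(z,(proj(e,[.386,-.325,z])[0]-[180,250])*2.5)
E
```

```text
0.09 [293.8520393  350.45240215]
0.1 [293.40789528 342.18498274]
0.11 [292.9585099  333.81999928]
0.14 [291.57796111 308.12208302]
0.15 [291.10665437 299.34904929]
0.16 [290.62961665 290.46933746]
```

View pics/s2.png

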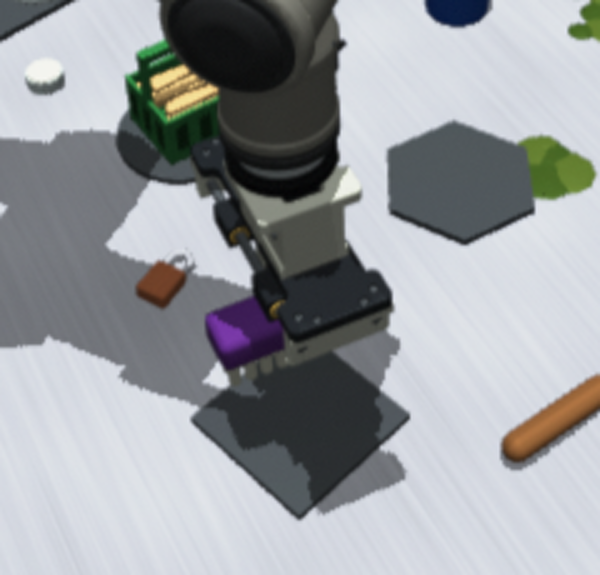

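```bash
python3 - <<'E'
from h import *
e=cam('side')
a=np.radians(-4);u=np.array([np.cos(a),np.sin(a)]);v=np.array([-u[1],u[0]]);c=np.array([.386,-.325])
for z in (.13,.14,.15,.16):
  print(z,[((proj(e,[*(c+su*.06*u+sv*.02*v),z])[0]-[180,250])*2.5).round() for su,sv in((-1,1),(-1,-1))])
E
```

```text
0.13 [array([206., 325.]), array([226., 366.])]
0.14 [array([205., 317.]), array([225., 358.])]
0.15 [array([204., 308.]), array([224., 349.])]
0.16 [array([203., 299.]), array([223., 340.])]
```

```bash
python3 -m inch '10 6 0 0 0;20 12 0 0 0;24 15 0 0 0;24 15 0 0 0;24 15 0 0 0;24 15 0 0 0;24 15 0 0 0;24 15 0 0 0' 35; python3 -m inch '24 15 0 0 0;24 15 0 0 0;20 12 0 0 0;12 3 0 0 0;0 0 0 0 0;0 0 -40 0 0;0 0 -30 0 0;0 0 0 0 0';python3 wr.py w3.png
```

```text
time: 5.13
tool_pos: [0.5602, -0.2141, 0.3011]
tool_rot: [2.64, 1.567, 2.571]
contact_force: [-0.5, 0.0, -2.2]
opening: 0.0395
time: 5.8
tool_pos: [0.6361, -0.1698, 0.2249]
tool_rot: [2.834, 1.556, 2.764]
contact_force: [-1.9, 0.3, -2.8]
opening: 0.0399
t 5.8 pos [ 636.1 -169.8  224.9] jaw yaw 86.0 toolx [-0.014  0.006 -1.   ] q6 -1.88 F [-1.9  0.3 -2.8] op 0.039897964144025154
```

View pics/w3.png

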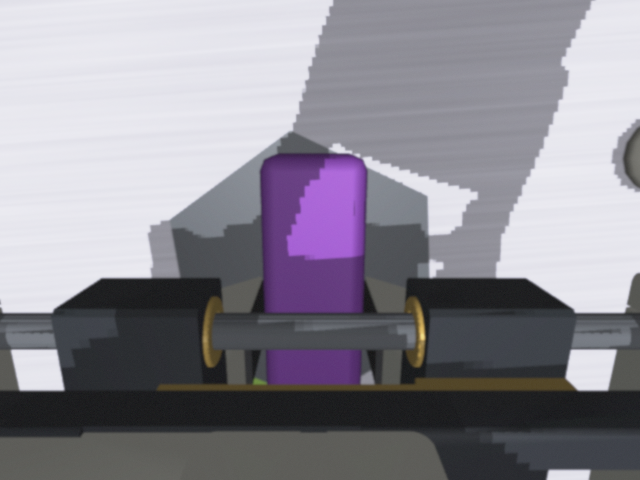

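```bash
python3 -m inch '0 0 0 0 0;0 0 0 0 0'; python3 -m inch '0 0 -4 0 0;0 0 0 0 0'; python3 -m inch '0 0 -4 0 0;0 0 0 0 0';python3 -m inch '0 0 -4 0 0;0 0 0 0 0'
```

```text
time: 6.02
tool_pos: [0.6394, -0.1713, 0.2351]
tool_rot: [-0.29, 1.568, -0.361]
contact_force: [1.1, -0.2, -1.3]
opening: 0.0399
time: 6.18
tool_pos: [0.6391, -0.1711, 0.2303]
tool_rot: [-0.27, 1.569, -0.34]
contact_force: [0.1, 0.4, -1.2]
opening: 0.0396
time: 6.35
tool_pos: [0.6388, -0.1708, 0.225]
tool_rot: [1.662, 1.571, 1.592]
contact_force: [0.1, -0.2, -1.9]
opening: 0.0397
time: 6.52
tool_pos: [0.6387, -0.1708, 0.2204]
tool_rot: [2.731, 1.57, 2.661]
contact_force: [0.1, 0.4, -1.7]
opening: 0.0396
```

```bash
python3 -m inch '0 0 -3 0 0;0 0 0 0 0'; python3 -m inch '0 0 -3 0 0;0 0 0 0 0';python3 - <<'E'
from h import *
e=cam('side');im=e['color'][:,:,::-1]
cv2.imwrite('pics/s3.png',cv2.resize(im[200:400,260:480],None,fx=2.7,fy=2.7,interpolation=cv2.INTER_CUBIC))
E
```

```text
time: 6.68
tool_pos: [0.6391, -0.1708, 0.2185]
tool_rot: [-0.08, 1.57, -0.15]
contact_force: [-0.0, 0.7, 1.5]
opening: 0.0399
time: 6.85
tool_pos: [0.6391, -0.1706, 0.2182]
tool_rot: [-0.251, 1.569, -0.32]
contact_force: [-6.0, 3.1, 18.5]
opening: 0.0397
```

View pics/s3.png

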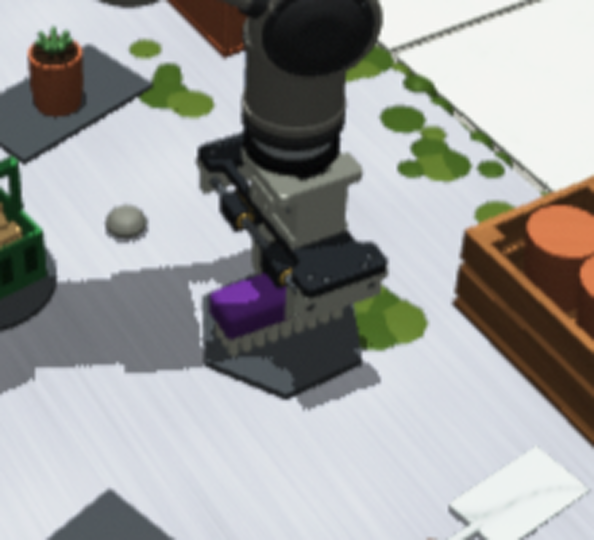

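```bash
python3 -m inch '0 0 2 0 0.75;0 0 1 0 0.75;0 0 0 0 0.75;0 0 0 0 0.75;0 0 0 0 0.75;0 0 0 0 0.75' ; python3 -m inch '0 0 20 0 0.75;0 0 40 0 0.75;0 0 40 0 0.75;-24 23 10 0.06 0.6;-24 23 0 0.06 0.6;-24 23 0 0.058 0.6;-24 23 0 0 0.6;-24 24 0 0 0.6'; python3 -m inch '-24 24 0 0 0.6;-24 24 0 0 0.6;-24 23 0 0 0.6;0 0 0 0 0.6;0 0 0 0 0.6;0 0 0 0 0.6';python3 wr.py w4.png
```

```text
time: 7.4
tool_pos: [0.6389, -0.1709, 0.2176]
tool_rot: [2.683, 1.57, 2.613]
contact_force: [-0.5, -0.5, 0.1]
opening: 0.0686
time: 8.07
tool_pos: [0.5176, -0.0541, 0.328]
tool_rot: [0.25, 1.571, 0.359]
contact_force: [0.0, 0.4, 0.1]
opening: 0.0551
time: 8.57
tool_pos: [0.4475, 0.016, 0.3284]
tool_rot: [-0.316, 1.569, -0.207]
contact_force: [-0.3, -1.0, 0.2]
opening: 0.0553
t 8.57 pos [447.5  16.  328.4] jaw yaw 96.2 toolx [ 0.002 -0.    -1.   ] q6 -1.82 F [-0.3 -1.   0.2] op 0.05527749303550035
```

View pics/w4.png

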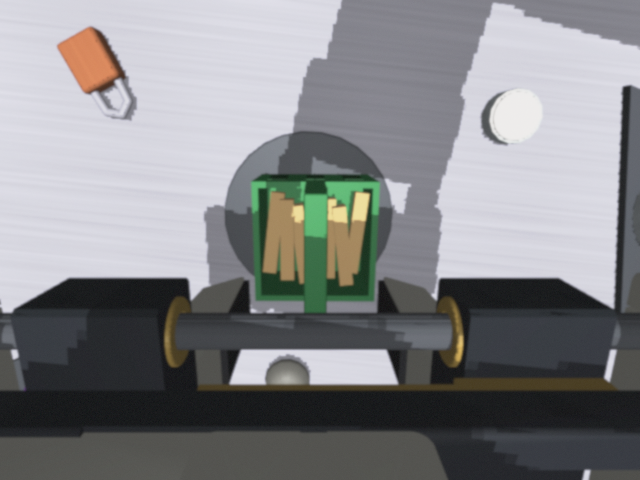

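The handle bar sits at column 315 between the fingers, aligned. I'm lowering and closing on it.

```bash
python3 -m inch '0 0 -25 0 0.5;0 0 -20 0 0.4;0 0 -11 0 0.4;0 0 0 0 0.4;0 0 0 0 0.4;0 0 0 0 0;0 0 0 0 0' 30; python3 -m inch '0 0 0 0 0;0 0 0 0 0;0 0 0 0 0;0 0 0 0 0;0 0 0 0 0;0 0 0 0 0;0 0 0 0 0;0 0 0 0 0'
```

```text
time: 9.2
tool_pos: [0.4475, 0.0158, 0.2729]
tool_rot: [-0.194, 1.569, -0.086]
contact_force: [-0.0, -0.6, -0.6]
opening: 0.0277
time: 9.87
tool_pos: [0.4471, 0.0163, 0.2725]
tool_rot: [0.258, 1.57, 0.367]
contact_force: [-0.5, 2.8, 5.6]
opening: 0.0118
```

```bash
python3 -m inch '0 0 8 0 0;0 0 16 0 0;0 0 24 0 0;0 0 16 0 0;0 0 6 0 0;-2 -12 0 0.02 0;-4 -22 0 0.04 0;-4 -26 0 0.04 0'; python3 -m inch '-4 -26 0 0.04 0;-4 -26 0 0.04 0;-4 -26 0 0 0;-4 -26 0 0 0;-4 -26 0 0 0;-5 -26 0 0 0;-5 -26 0 0 0;-5 -26 0 0 0'; python3 -m inch '-5 -26 0 0 0;-5 -23 0 0 0;-4 -16 0 0 0;-2 -10 0 0 0;0 0 0 0 0;0 0 0 0 0'; python3 wr.py w5.png
```

```text
time: 10.53
tool_pos: [0.4363, -0.0438, 0.3415]
tool_rot: [2.655, 1.569, 2.867]
contact_force: [0.4, -1.1, -4.1]
opening: 0.0113
time: 11.2
tool_pos: [0.4011, -0.253, 0.3412]
tool_rot: [2.248, 1.569, 2.536]
contact_force: [0.7, -0.2, -2.5]
opening: 0.0115
time: 11.7
tool_pos: [0.3857, -0.3266, 0.3414]
tool_rot: [1.832, 1.569, 2.119]
contact_force: [0.4, 1.0, -2.4]
opening: 0.0119
t 11.7 pos [ 385.7 -326.6  341.4] jaw yaw 106.5 toolx [-0.001  0.002 -1.   ] q6 -2.71 F [ 0.4  1.  -2.4] op 0.011906775724942689
```

View pics/w5.png

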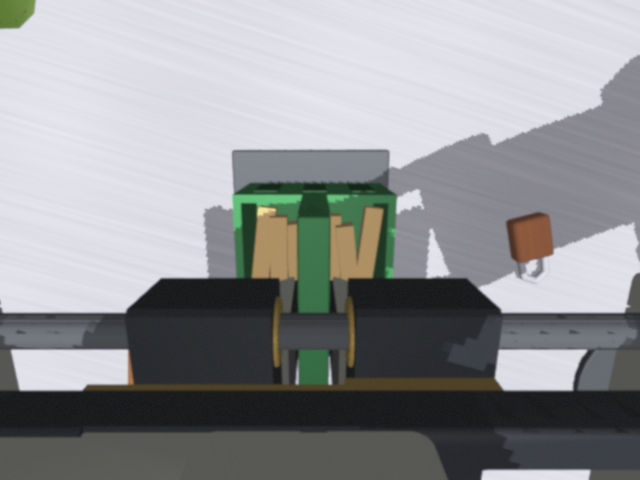

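```bash
python3 -m inch '3 0 -15 0 0;2 0 -20 0 0;0 0 -18 0 0;0 0 -8 0 0;0 0 -3 0 0;0 0 0 0 0;0 0 0 0 0'; python3 -m inch '0 0 -3 0 0;0 0 0 0 0';python3 -m inch '0 0 -2 0 0;0 0 0 0 0'
```

```text
time: 12.33
tool_pos: [0.3913, -0.3267, 0.2789]
tool_rot: [-1.092, 1.57, -0.803]
contact_force: [0.5, 0.2, -2.7]
opening: 0.0118
time: 12.5
tool_pos: [0.391, -0.3269, 0.2756]
tool_rot: [-1.059, 1.57, -0.771]
contact_force: [-0.2, 1.2, -3.2]
opening: 0.0117
time: 12.67
tool_pos: [0.3908, -0.3269, 0.2731]
tool_rot: [-0.4, 1.571, -0.112]
contact_force: [0.1, 0.0, -2.5]
opening: 0.0117
```

```bash
python3 -m inch '0 0 -1 0 0;0 0 0 0 0;0 0 0 0 0'; python3 -m inch '0 0 0 0 0.35;0 0 0 0 0.35;0 0 0 0 0.35;0 0 0 0 0.35;0 0 0 0 0.35;0 0 0 0 0.35;0 0 0 0 0.35'; python3 -m inch '0 0 10 0 0.35;0 0 25 0 0.35;0 0 25 0 0.35;0 0 0 0 0.35;0 0 0 0 0.35'; python3 wr.py w6.png
```

```text
time: 12.92
tool_pos: [0.3909, -0.3269, 0.2725]
tool_rot: [-1.132, 1.57, -0.844]
contact_force: [-1.3, 1.4, 2.4]
opening: 0.0119
time: 13.5
tool_pos: [0.3909, -0.3269, 0.2721]
tool_rot: [0.969, 1.571, 1.257]
contact_force: [-0.2, 0.2, -0.1]
opening: 0.0322
time: 13.92
tool_pos: [0.3911, -0.327, 0.334]
tool_rot: [-1.116, 1.567, -0.828]
contact_force: [-0.7, 0.1, 0.4]
opening: 0.0321
t 13.92 pos [ 391.1 -327.   334. ] jaw yaw 106.5 toolx [ 0.003 -0.003 -1.   ] q6 -2.71 F [-0.7  0.1  0.4] op 0.03212893148823325
```

View pics/w6.png

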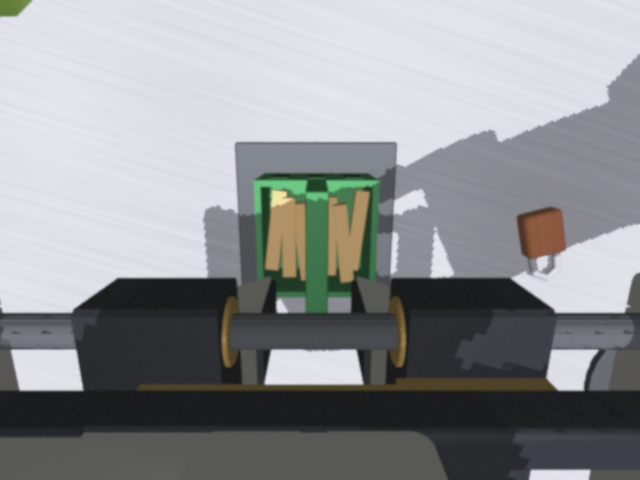

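```bash
python3 -m inch '0 20 0 0 0.6;0 40 0 0 0.6;0 40 0 0 0.6;0 40 0 0 0.6;0 40 0 0 0.6;0 40 0 0 0.6;0 40 0 0 0.6;0 40 0 0 0.6'; python3 -m inch '0 40 0 0 0.6;0 40 0 0 0.6;0 40 0 0 0.6;0 40 0 0 0.6;0 40 0 0 0.6;0 40 0 0 0.6;0 40 0 0 0.6;0 31 0 0 0.6';python3 -m inch '10 20 0 0 0.6;0 0 -20 0 0.6;0 0 -20 0 0.6;0 0 0 0 0.6;0 0 0 0 0.6'; python3 wr.py w7.png
```

```text
time: 14.63
tool_pos: [0.3901, -0.0251, 0.3314]
tool_rot: [2.521, 1.569, 2.808]
contact_force: [0.5, 0.2, -0.2]
opening: 0.0551
time: 15.3
tool_pos: [0.39, 0.2868, 0.3312]
tool_rot: [3.044, 1.569, -2.95]
contact_force: [0.2, -1.0, -0.3]
opening: 0.0552
time: 15.72
tool_pos: [0.4004, 0.3039, 0.2908]
tool_rot: [-2.944, 1.566, -2.656]
contact_force: [0.2, -1.2, -0.3]
opening: 0.0551
t 15.72 pos [400.4 303.9 290.8] jaw yaw 106.5 toolx [-0.004 -0.002 -1.   ] q6 -1.36 F [ 0.2 -1.2 -0.3] op 0.0550602677395908
```

View pics/w7.png

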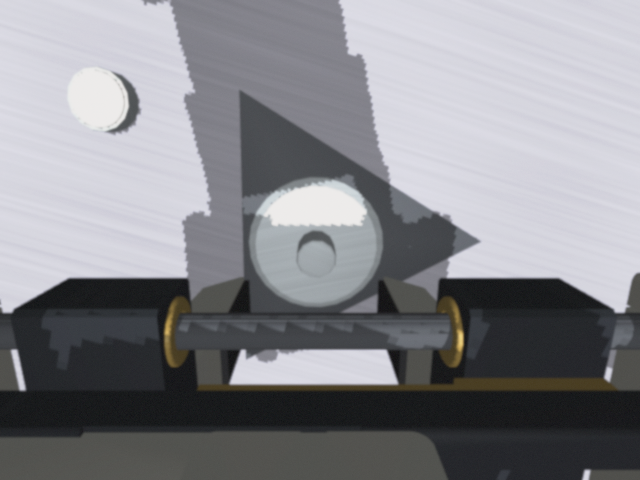

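```bash
cat >> wr.py <<'E'
if len(sys.argv)>2:
    for a in sys.argv[2:]:
        u,v,z=map(float,a.split(','));print(a,(ray(d,[[u,v]],z/1000)[0]*1000).round(1))
E
python3 wr.py w8.png 316,258,50 316,242,22
```

```text
t 15.77 pos [400.9 304.  291.9] jaw yaw 106.5 toolx [-0.001 -0.001 -1.   ] q6 -1.36 F [0.4 0.5 0.4] op 0.05512959483176956
316,258,50 [400.4 305.3  50. ]
316,242,22 [398.  304.8  22. ]
```

Wrist ray gives the knob at (400, 305), agreeing with the top view. I'm lowering to it.

```bash
python3 -m inch '0 1 -30 0 0.6;0 0 -30 0 0.5;0 0 -20 0 0.45;0 0 -8 0 0.45;0 0 0 0 0.45;0 0 0 0 0.45' 30; python3 -m inch '0 0 0 0 0;0 0 0 0 0;0 0 0 0 0;0 0 0 0 0;0 0 0 0 0;0 0 0 0 0;0 0 0 0 0;0 0 0 0 0'
```

```text
time: 16.32
tool_pos: [0.4015, 0.3053, 0.2051]
tool_rot: [0.29, 1.569, 0.578]
contact_force: [0.9, -0.5, 0.3]
opening: 0.0418
time: 16.98
tool_pos: [0.4012, 0.3053, 0.2052]
tool_rot: [0.262, 1.569, 0.551]
contact_force: [-1.9, -0.8, 6.3]
opening: 0.0233
```

```bash
python3 -m inch '0 0 8 0 0;0 0 16 0 0;0 0 20 0 0;0 0 16 0 0;1 -8 0 0 0;2 -16 0 0 0;3 -24 0 0 0;4 -26 0 0 0'; python3 -m inch '4 -26 0 0 0;4 -26 0 0 0;4 -26 0 0 0;4 -26 0 0 0;4 -26 0 0 0;4 -26 0 0 0;4 -24 0 0 0;3 -20 0 0 0'; python3 -m inch '1 -14 0 0 0;0 -7 0 0 0;0 0 0 0 0;0 0 0 0 0'; python3 wr.py w9.png
```

```text
time: 17.65
tool_pos: [0.4103, 0.2302, 0.2635]
tool_rot: [-3.113, 1.57, -2.823]
contact_force: [0.5, -0.8, -1.4]
opening: 0.0225
time: 18.32
tool_pos: [0.4415, 0.0291, 0.2635]
tool_rot: [2.938, 1.57, -3.057]
contact_force: [0.1, 0.7, -2.1]
opening: 0.0232
time: 18.65
tool_pos: [0.4425, 0.0101, 0.2637]
tool_rot: [2.45, 1.57, 2.738]
contact_force: [0.2, -0.1, -0.6]
opening: 0.0229
t 18.65 pos [442.5  10.1 263.7] jaw yaw 106.5 toolx [-0.001  0.    -1.   ] q6 -2.01 F [ 0.2 -0.1 -0.6] op 0.02288783702559691
```

View pics/w9.png

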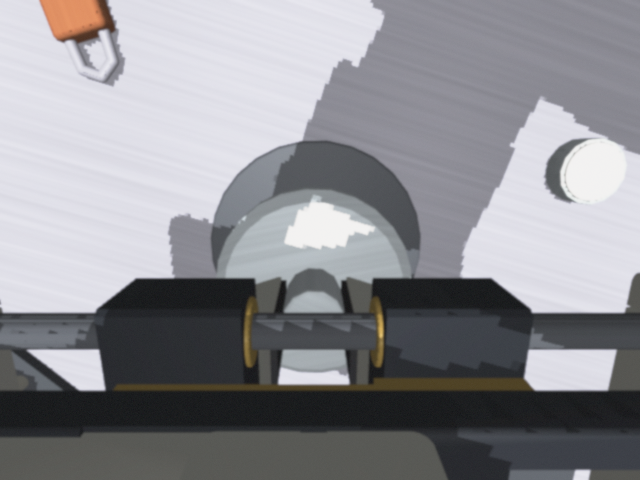

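```bash
python3 -m inch '0 0 -15 0 0;0 0 -20 0 0;0 0 -14 0 0;0 0 -5 0 0;0 0 -3 0 0;0 0 0 0 0'; python3 -m inch '0 0 -2 0 0;0 0 0 0 0;0 0 0 0 0'
```

```text
time: 19.2
tool_pos: [0.4429, 0.0107, 0.2069]
tool_rot: [2.511, 1.57, 2.8]
contact_force: [0.1, 0.1, -1.0]
opening: 0.023
time: 19.45
tool_pos: [0.4431, 0.0102, 0.2056]
tool_rot: [-0.355, 1.57, -0.067]
contact_force: [-0.4, -0.2, -1.8]
opening: 0.0237
```

```bash
python3 -m inch '0 0 -1 0 0;0 0 0 0 0;0 0 0 0 0'; python3 -m inch '0 0 0 0 0.5;0 0 0 0 0.5;0 0 0 0 0.5;0 0 0 0 0.5;0 0 0 0 0.5;0 0 0 0 0.5;0 0 0 0 0.5'; python3 -m inch '0 0 20 0 0.6;0 0 40 0 0.7;0 0 40 0 0.8;0 0 0 0 0.8;0 0 0 0 0.8'; python3 wr.py w10.png
```

```text
time: 19.7
tool_pos: [0.4431, 0.0101, 0.2051]
tool_rot: [-0.342, 1.569, -0.054]
contact_force: [-1.8, 0.2, 7.5]
opening: 0.0231
time: 20.28
tool_pos: [0.4429, 0.0101, 0.204]
tool_rot: [2.22, 1.571, 2.508]
contact_force: [-0.8, -0.0, -0.3]
opening: 0.046
time: 20.7
tool_pos: [0.4434, 0.0101, 0.3061]
tool_rot: [-0.423, 1.566, -0.135]
contact_force: [0.6, 0.2, -0.3]
opening: 0.0723
t 20.7 pos [443.4  10.1 306.1] jaw yaw 106.5 toolx [ 0.005 -0.001 -1.   ] q6 -2.01 F [ 0.6  0.2 -0.3] op 0.07232171190666029
```

View pics/w10.png

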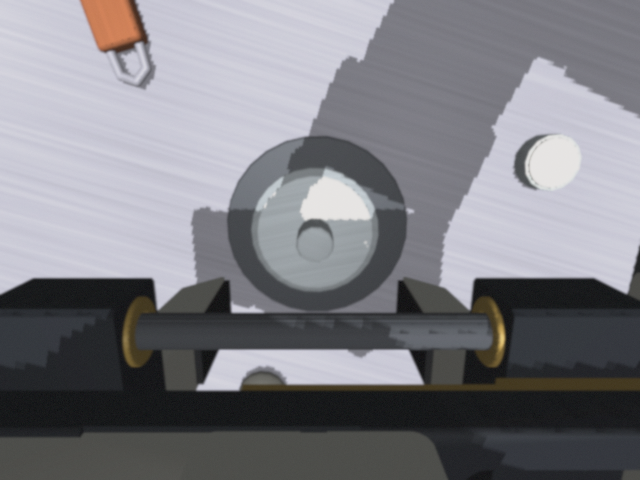

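```bash
python3 -m inch '20 24 0 0 0.85;24 28 0 0 0.85;24 28 0 0 0.85;24 28 0 0 0.85;24 28 0 0 0.85;24 28 0 0 0.85;18 17 0 0 0.85;9 7 0 0 0.85'; python3 -m inch '0 0 0 0 0.85;0 0 0 0 0.85;0 0 0 0 0.85'; python3 wr.py w11.png
```

```text
time: 21.42
tool_pos: [0.611, 0.2008, 0.3012]
tool_rot: [2.817, 1.568, 3.108]
contact_force: [0.6, -1.0, -1.1]
opening: 0.0778
time: 21.67
tool_pos: [0.6092, 0.1975, 0.3026]
tool_rot: [3.082, 1.567, -2.914]
contact_force: [-0.1, -0.1, -0.2]
opening: 0.0779
t 21.67 pos [609.2 197.5 302.6] jaw yaw 106.5 toolx [-0.003 -0.001 -1.   ] q6 -1.66 F [-0.1 -0.1 -0.2] op 0.07789146141849637
```

View pics/w11.png

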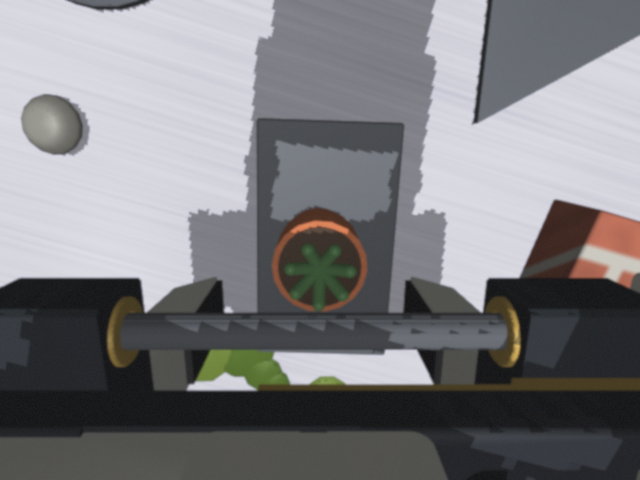

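```bash
python3 wr.py w12.png 320,266,72
```

```text
t 21.72 pos [609.3 197.4 303.2] jaw yaw 106.5 toolx [-0.002 -0.    -1.   ] q6 -1.66 F [-0.6 -0.5  1. ] op 0.07790218904391714
320,266,72 [609.3 201.2  72. ]
```

```bash
python3 -m inch '1 2 -10 0 0.85;0 0 -25 0 0.85;0 0 -25 0 0.85;0 0 -20 0 0.85;0 0 -10 0 0.85;0 0 0 0 0.85;0 0 0 0 0.85' 30; python3 -m inch '0 0 0 0 0;0 0 0 0 0;0 0 0 0 0;0 0 0 0 0;0 0 0 0 0;0 0 0 0 0;0 0 0 0 0;0 0 0 0 0'
```

```text
time: 22.35
tool_pos: [0.611, 0.2, 0.2141]
tool_rot: [2.676, 1.57, 2.963]
contact_force: [-0.4, -0.4, 1.5]
opening: 0.0783
time: 23.02
tool_pos: [0.6111, 0.2004, 0.2151]
tool_rot: [0.177, 1.569, 0.466]
contact_force: [-1.0, 1.3, 6.0]
opening: 0.0534
```

```bash
python3 -m inch '0 0 8 0 0;0 0 16 0 0;0 0 20 0 0;0 0 16 0 0;-8 4 0 0 0;-16 8 0 0 0;-22 11 0 0 0;-24 12 0 0 0'; python3 -m inch '-24 12 0 0 0;-24 12 0 0 0;-24 12 0 0 0;-24 12 0 0 0;-20 10 0 0 0;-16 7 0 0 0;-8 4 0 0 0;-3 1 0 0 0'; python3 -m inch '0 0 0 0 0;0 0 0 0 0'; python3 wr.py w13.png
```

```text
time: 23.68
tool_pos: [0.5396, 0.235, 0.2727]
tool_rot: [-3.117, 1.569, -2.83]
contact_force: [0.4, 0.6, -1.7]
opening: 0.0528
time: 24.35
tool_pos: [0.3962, 0.3055, 0.2735]
tool_rot: [-3.002, 1.569, -2.712]
contact_force: [-0.6, 1.0, -2.0]
opening: 0.0534
time: 24.52
tool_pos: [0.3985, 0.3049, 0.2739]
tool_rot: [-0.351, 1.57, -0.063]
contact_force: [0.1, -0.2, -2.3]
opening: 0.0532
t 24.52 pos [398.5 304.9 273.9] jaw yaw 106.5 toolx [ 0. -0. -1.] q6 -1.36 F [ 0.1 -0.2 -2.3] op 0.0531769218776018
```

View pics/w13.png

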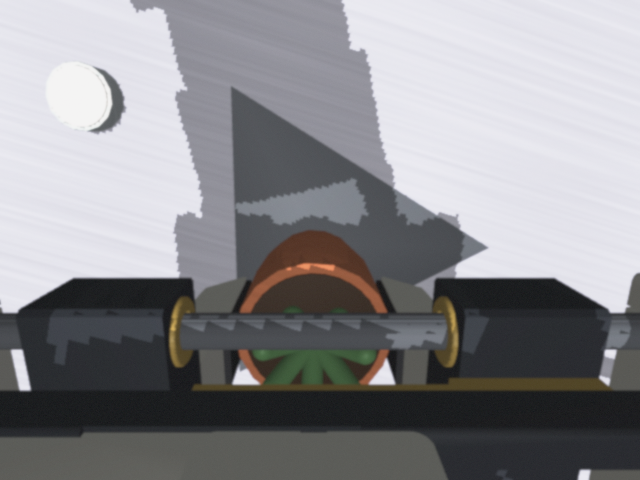

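```bash
python3 -m inch '-1 1 -15 0 0;0 0 -20 0 0;0 0 -14 0 0;0 0 -5 0 0;0 0 -3 0 0;0 0 0 0 0;0 0 0 0 0'; python3 -m inch '0 0 -2 0 0;0 0 0 0 0;0 0 0 0 0';python3 -m inch '0 0 -1 0 0;0 0 0 0 0;0 0 0 0 0'
```

```text
time: 25.15
tool_pos: [0.3975, 0.3061, 0.2176]
tool_rot: [0.255, 1.57, 0.543]
contact_force: [-0.3, 0.4, -2.0]
opening: 0.0533
time: 25.4
tool_pos: [0.397, 0.3062, 0.2155]
tool_rot: [0.296, 1.57, 0.584]
contact_force: [0.2, 0.3, -2.0]
opening: 0.0529
time: 25.65
tool_pos: [0.397, 0.3062, 0.215]
tool_rot: [0.212, 1.57, 0.501]
contact_force: [-1.4, -0.6, 5.1]
opening: 0.0533
```

```bash
python3 -m inch '0 0 0 0 0.85;0 0 0 0 0.85;0 0 0 0 0.85;0 0 0 0 0.85;0 0 0 0 0.85;0 0 0 0 0.85;0 0 0 0 0.85'; python3 -m inch '0 0 15 0 0.85;0 0 35 0 0.85;0 0 40 0 0.85;0 0 10 0 0.85;0 0 0 0 0.75;0 0 0 0 0.75'; python3 wr.py w14.png
python3 - <<'E'
from h import *
d=cam('top');im=d['color'];cv2.imwrite('pics/t2.png',im[:,:,::-1])
H,S,V=cv2.split(cv2.cvtColor(im,cv2.COLOR_RGB2HSV))
m=((H>125)&(H<155)&(S>100)&(V>60)).astype(np.uint8)*255
c=max(cv2.findContours(m,cv2.RETR_EXTERNAL,cv2.CHAIN_APPROX_NONE)[0],key=cv2.contourArea)[:,0]
print(cv2.minAreaRect((ray(d,c,.058)[:,:2]*1000).astype(np.float32)),readout.observe()['tool_pos'])
E
```

```text
time: 26.23
tool_pos: [0.3969, 0.3061, 0.214]
tool_rot: [2.46, 1.571, 2.748]
contact_force: [-0.1, 0.2, -0.2]
opening: 0.0779
time: 26.73
tool_pos: [0.3968, 0.3061, 0.3144]
tool_rot: [0.275, 1.57, 0.563]
contact_force: [0.1, 0.3, -0.1]
opening: 0.0706
t 26.73 pos [396.8 306.1 314.4] jaw yaw 106.5 toolx [ 0.001  0.001 -1.   ] q6 -1.36 F [ 0.1  0.3 -0.1] op 0.07064609041664492
((637.7493286132812, -169.531494140625), (39.7116584777832, 117.79031372070312), 86.07777404785156) [0.39650276 0.30587696 0.312826  ]
```

View pics/w14.png

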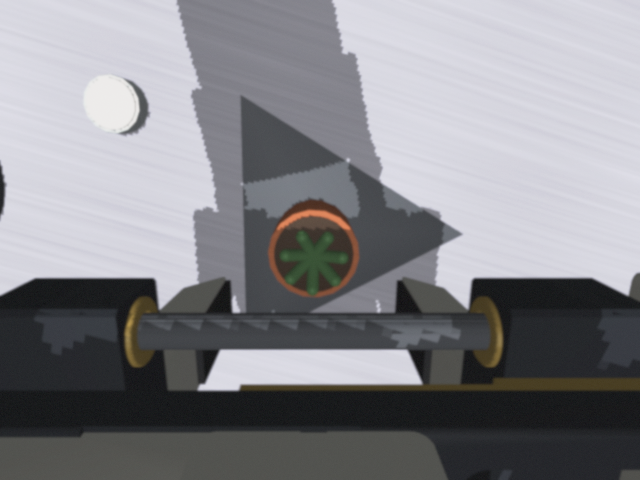

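View pics/t2.png

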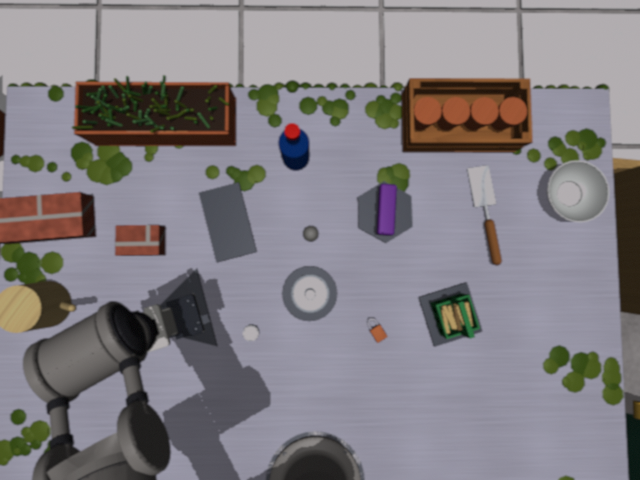

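```bash
python3 -m inch '10 -20 0 -0.05 0.75;18 -35 0 -0.1 0.75;18 -35 0 -0.1 0.75;18 -35 0 -0.1 0.75;18 -35 0 -0.008 0.75;18 -35 0 0 0.75;18 -35 0 0 0.75;18 -35 0 0 0.75'; python3 -m inch '18 -35 0 0 0.75;18 -35 0 0 0.75;18 -35 0 0 0.75;18 -35 0 0 0.75;18 -35 0 0 0.75;15 -35 0 0 0.75;0 0 0 0 0.75;0 0 0 0 0.75'; python3 wr.py w15.png
```

```text
time: 27.5
tool_pos: [0.5331, 0.0392, 0.3123]
tool_rot: [3.084, 1.567, 3.014]
contact_force: [1.1, 0.2, -0.3]
opening: 0.0685
time: 28.17
tool_pos: [0.6378, -0.171, 0.3111]
tool_rot: [2.812, 1.567, 2.739]
contact_force: [-0.6, 1.2, -0.0]
opening: 0.069
t 28.17 pos [ 637.8 -171.   311.1] jaw yaw 85.8 toolx [-0.004  0.002 -1.   ] q6 -1.88 F [-0.6  1.2 -0. ] op 0.06897565281120487
```

View pics/w15.png

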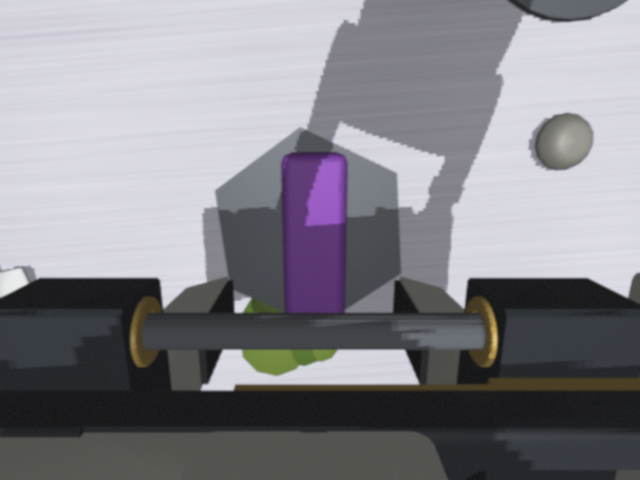

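The brush is centred at column 315 and square to the jaws. I'm lowering to 203 and closing with a longer wait this time.

```bash
python3 -m inch '0 0 -25 0 0.75;0 0 -35 0 0.75;0 0 -30 0 0.75;0 0 -15 0 0.75;0 0 -3 0 0.75;0 0 0 0 0.75;0 0 0 0 0.75' 30; python3 -m inch '0 0 0 0 0;0 0 0 0 0;0 0 0 0 0;0 0 0 0 0;0 0 0 0 0;0 0 0 0 0;0 0 0 0 0;0 0 0 0 0'; python3 -m inch '0 0 0 0 0;0 0 0 0 0'
```

```text
time: 28.8
tool_pos: [0.6382, -0.1681, 0.2071]
tool_rot: [-0.156, 1.57, -0.225]
contact_force: [0.1, -0.0, 0.3]
opening: 0.0692
time: 29.47
tool_pos: [0.638, -0.1691, 0.2067]
tool_rot: [-0.44, 1.57, -0.51]
contact_force: [-0.8, -1.9, 5.3]
opening: 0.0401
time: 29.63
tool_pos: [0.638, -0.1691, 0.2067]
tool_rot: [-0.489, 1.57, -0.559]
contact_force: [-2.3, -1.5, 5.3]
opening: 0.0396
```

```bash
python3 -m inch '0 0 8 0 0;0 0 16 0 0;0 0 20 0 0;0 0 16 0 0;-4 8 0 0 0;-8 16 0 0 0;-10 22 0 0.03 0;-10 24 0 0.04 0'; python3 -m inch '-10 24 0 0.04 0;-8 25 0 0.04 0;0 26 0 0.04 0;0 26 0 0.04 0;0 26 0 0.04 0;0 26 0 0.04 0;0 26 0 0.014 0;0 26 0 0 0'; python3 -m inch '5 26 0 0 0;8 25 0 0 0;8 20 0 0 0;5 16 0 0 0;1 10 0 0 0;0 3 0 0 0;0 0 0 0 0;0 0 0 0 0'; python3 wr.py w16.png
```

```text
time: 30.3
tool_pos: [0.6047, -0.098, 0.2646]
tool_rot: [2.674, 1.568, 2.674]
contact_force: [0.3, 0.9, -1.6]
opening: 0.0397
time: 30.97
tool_pos: [0.5868, 0.1079, 0.2648]
tool_rot: [2.747, 1.568, 3.002]
contact_force: [0.2, 0.2, -1.1]
opening: 0.0397
time: 31.63
tool_pos: [0.6144, 0.2056, 0.2656]
tool_rot: [-3.041, 1.569, -2.787]
contact_force: [-0.4, -0.5, -1.1]
opening: 0.0398
t 31.63 pos [614.4 205.6 265.6] jaw yaw 104.6 toolx [-0.001 -0.    -1.   ] q6 -1.62 F [-0.4 -0.5 -1.1] op 0.039754388927662164
```

View pics/w16.png

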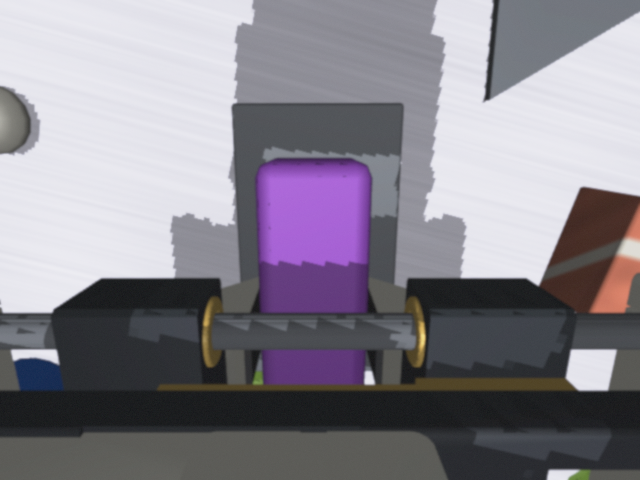

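```bash
python3 -m inch '1 1 -15 0 0;0 0 -20 0 0;0 0 -14 0 0;0 0 -5 0 0;0 0 -3 0 0;0 0 0 0 0;0 0 0 0 0'; python3 -m inch '0 0 -2 0 0;0 0 0 0 0;0 0 0 0 0'; python3 -m inch '0 0 -1 0 0;0 0 0 0 0;0 0 0 0 0'
```

```text
time: 32.27
tool_pos: [0.6163, 0.2068, 0.21]
tool_rot: [-0.003, 1.569, 0.251]
contact_force: [0.2, 0.4, -2.4]
opening: 0.0397
time: 32.52
tool_pos: [0.616, 0.2072, 0.2076]
tool_rot: [0.06, 1.57, 0.315]
contact_force: [0.4, -0.7, -1.3]
opening: 0.04
time: 32.77
tool_pos: [0.6161, 0.2072, 0.2067]
tool_rot: [0.015, 1.57, 0.269]
contact_force: [-0.9, 0.3, 2.2]
opening: 0.04
```

Contact. Next I release, rise, and move clear of the top view, over toward the near left.

```bash
python3 -m inch '0 0 0 0 0.8;0 0 0 0 0.8;0 0 0 0 0.8;0 0 0 0 0.8;0 0 0 0 0.8;0 0 0 0 0.8;0 0 0 0 0.8;0 0 0 0 0.8'; python3 -m inch '0 0 15 0 0.8;0 0 35 0 0.8;0 0 40 0 0.8;0 0 40 0 0.8;-20 20 30 0 0.8;-30 25 30 0 0.8;-30 25 0 0 0.8;-30 25 0 0 0.8';python3 -m inch '-30 25 0 0 0.8;-30 25 0 0 0.8;-30 25 0 0 0.8;-30 25 0 0 0.8;-30 25 0 0 0.8;-30 25 0 0 0.8;-30 25 0 0 0.8;-30 25 0 0 0.8';python3 -m inch '-30 25 0 0 0.8;-30 25 0 0 0.8;-30 20 0 0 0.8;0 0 0 0 0.8;0 0 0 0 0.8'
cat > fin.py <<'E'
from meas import *
d=cam('top');im=d['color'];cv2.imwrite('pics/t3.png',im[:,:,::-1])
e=cam('side');cv2.imwrite('pics/s4.png',e['color'][:,:,::-1])
H,S,V=cv2.split(cv2.cvtColor(im,cv2.COLOR_RGB2HSV))
def blob(mask,box):
    x0,y0,x1,y1=box;q=np.zeros(mask.shape,np.uint8);q[y0:y1,x0:x1]=mask[y0:y1,x0:x1]*255
    return max(cv2.findContours(q,cv2.RETR_EXTERNAL,cv2.CHAIN_APPROX_NONE)[0],key=cv2.contourArea)[:,0]
P=lambda c,z:(ray(d,c,z)[:,:2]*1000).astype(np.float32)
print('brush',cv2.minAreaRect(P(blob((H>125)&(H<155)&(S>100)&(V>60),(190,180,265,268)),.058)),'tile 615.2 206.3 ang14.5')
print('lid',cv2.minEnclosingCircle(P(blob((V>125)&(S<30),(287,270,333,316)),.022)),'tile 442.9 10.5')
print('pot',cv2.minAreaRect(P(blob(((H<12)|(H>170))&(S>110),(150,280,220,340)),.072)),'tile 397.7 305.9')
print('basket',cv2.minAreaRect(P(blob((H>55)&(H<90)&(S>100),(410,280,490,350)),.063)),'tile 390.5 -326.7')
E
python3 fin.py;python3 wr.py
```

```text
time: 33.43
tool_pos: [0.6159, 0.2071, 0.2061]
tool_rot: [1.791, 1.571, 2.045]
contact_force: [0.2, 0.1, -1.0]
opening: 0.0733
time: 34.1
tool_pos: [0.5096, 0.2987, 0.3937]
tool_rot: [0.189, 1.566, 0.442]
contact_force: [-0.6, 0.3, -1.3]
opening: 0.0735
time: 34.77
tool_pos: [0.2688, 0.4992, 0.3917]
tool_rot: [0.742, 1.57, 0.996]
contact_force: [1.5, -0.1, -0.1]
opening: 0.0735
time: 35.18
tool_pos: [0.1787, 0.569, 0.3912]
tool_rot: [-1.783, 1.571, -1.525]
contact_force: [-0.0, -0.3, 0.3]
opening: 0.0734
brush ((616.05712890625, 205.37950134277344), (118.82122802734375, 39.18089294433594), 14.446331977844238) tile 615.2 206.3 ang14.5
lid ((443.1139831542969, 9.019606590270996), 43.89801788330078) tile 442.9 10.5
pot ((398.5368957519531, 298.6917724609375), (52.92436218261719, 59.55006790161133), 0.7870293259620667) tile 397.7 305.9
basket ((387.1036376953125, -322.6564025878906), (100.11640167236328, 90.11283874511719), 16.54453468322754) tile 390.5 -326.7
t 35.28 pos [180.9 568.  391.4] jaw yaw 104.6 toolx [ 0. -0. -1.] q6 -0.69 F [ 0.5 -1.5  0.3] op 0.07374361517297241
```

View pics/t3.png

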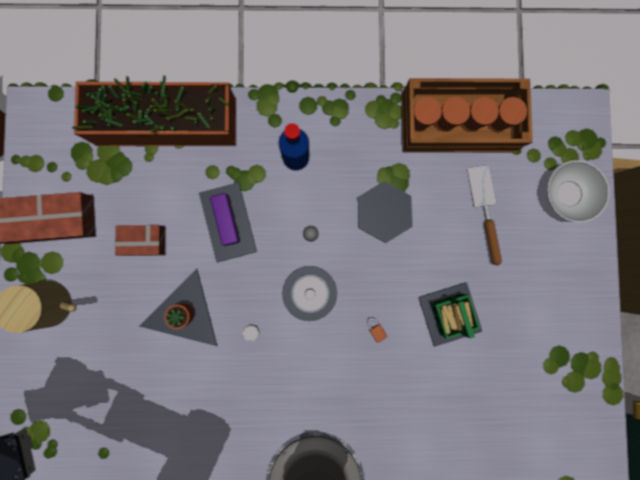

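View pics/s4.png

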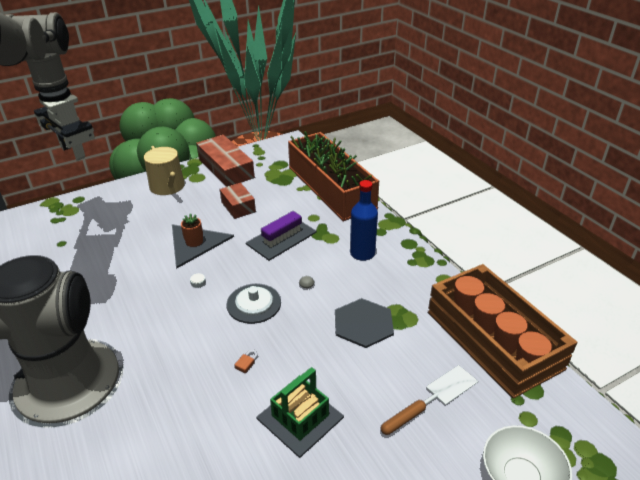

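```bash
python3 - <<'E'
from h import *
im=cv2.imread('pics/t3.png')
a=cv2.resize(im[275:355,412:488],None,fx=6,fy=6,interpolation=cv2.INTER_CUBIC)
b=cv2.resize(im[265:345,140:216],None,fx=6,fy=6,interpolation=cv2.INTER_CUBIC)
cv2.imwrite('pics/z.png',np.hstack([a,b])[:, :790])
E
```

```text
(no output)
```

View pics/z.png

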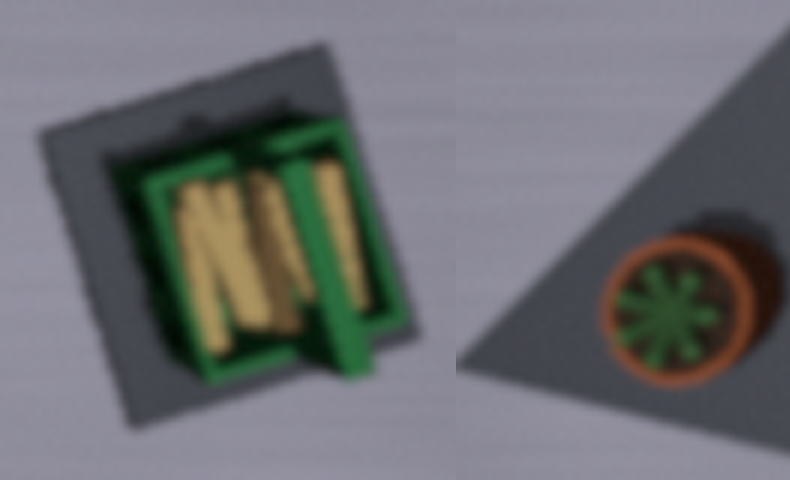

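```bash
python3 - <<'E'
from h import *
d=cam('top')
print('basket',ray(d,[[457.6,316.6]],.063)*1000,'pot',ray(d,[[176.8,316.4]],.072)*1000, 'bottle',ray(d,[[292.5,131]],.22)*1000)
E
```

```text
basket [[ 390.3887351  -327.13067626   63.        ]] pot [[397.56494649 304.62656309  72.        ]] bottle [[771.78623863  41.40596487 220.        ]]
```

All four are within about 2 mm of their slate centres and the robot is clear, so I'm handing in.

```bash
python3 -c "
from cell import workorder;print(workorder.hand_in())"
```

```text
the job is handed in; nothing more can be done
None
```

All four things are on their own slates and I handed the job in at about 35 s; the hand-in reports no verdict. I set the brush aside on the six-sided slate, then moved the basket to the square one, the lid to the round one and the pot to the three-cornered one. The brush went onto the oblong slate last.

My last checks, from the top and side pictures:

| Thing | Distance from its slate's centre |
|---|---|
| Brush | about 1.2 mm, less than 1° off the long axis |
| Lid | about 1.5 mm |
| Basket | about 0.5 mm |
| Pot | about 1.3 mm |

- **Upright and clear:** everything stood upright in the pictures. The bottle looked to be in the same place by eye, though I did not measure it again. The gripper was well clear.
- **First brush grip:** I lifted before the fingers had closed, so they took hold about 15 mm too high. The brush stayed upright, and setting it down on the six-sided slate touched at up to about 19 N. I gripped it again properly before placing it.
- **Checks that disagreed:** the automatic colour outlines put the pot about 7 mm and the basket about 5 mm off centre. The outlines also took in the pot's side and the basket's handle. The figures in the table for those two come from rim points I read by eye in an enlarged picture.

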